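# Close the jar caddy: lid on, bail clamp down

## Robot

A 7-joint arm with a two-finger parallel gripper is mounted at the origin on the work surface. World frame = base frame: x ahead of the robot, y to its left, z up, the work surface at z = 0. Lengths are in m, angles in degrees, forces in N, time in s.
With the tool pointing down it reaches from about 0.425 to 0.875 m from the base axis. Payload 4.7 kg.
Tool frame: the origin (TCP) lies at the very end of the fingers, on their centre line; the grasp point (between the pads) lies 19 mm behind it; z points along the fingers, y is the line along which they close (so a half turn about z gives the same grasp; the last joint's range is limited). The gripper opens to 87 mm and grips with 3 to 60 N. Pads are 19 mm wide; open, the fingers measure 117 mm over their backs; the gripper's body (75 mm by 190 mm) begins 51 mm behind the grasp point.
Start: joints at [-74.708, 18.392, -4.016, 83.108, 1.295, 78.541, -3.26], TCP at [0.163, 0.629, 0.223] pointing down, gripper open.
Joint ranges: [-163.93, 163.93], [-17.29, 119.83], [-79.2, 71.16], [3.27, 140.29], [-89.18, 269.18], [5.43, 117.66], [-154.24, 154.24]. Speed limits (degrees/s): [147.25, 147.25, 180, 180, 180, 180, 180].

## Interface

Orientations are given as [roll, pitch, yaw] about the fixed x, y, z axes, in that order (R = Rz(yaw) Ry(pitch) Rx(roll)).
In Python, from cell import get_obs, cams, ticket, finder gives the robot as it stands.
- The arm moves only by the shell command python3 -m creep 'ROWS' [FORCE]. ROWS is text: rows parted by semicolons, each of 5 numbers parted by spaces: the shift along the world's x, y, z in m, then the turn about the world's z in degrees, then the finger opening in m, from 0 to 0.087. A call has 1 to 8 rows; each row shifts and turns the commanded pose from where the row before left it; what a row does not reach is not made up. A row lasts 1/8 s, in which the tool goes at most 62.5 mm and 10.7 degrees, less where a joint would pass 70% of its speed; a pose out of reach is approached as far as the arm can. A call with a gripper value outside its range is refused whole. The fingers move at their own pace and stop on an object; FORCE is the grip in N (left out, the last holds). Time passes only in rows, so rows that do not move let the fingers close. It gives the time, the measured TCP pose, the force, the opening and the grip force at its end, in the units of the state.
- get_obs(): the state, without advancing time (a new reading comes with each control period).
- cams.read_camera(name): name is "scene" or "side" or "wrist"; returns the picture (384x512x3 uint8, red, green, blue); there is no depth.
- cams.calibration(name): a dict with "fx", "fy", "cx", "cy" (pixels), "extrinsics" (4x4, takes a point from world to camera coordinates). Camera axes: x right, y down, z forward; pixel columns grow to the right and rows downward; lengths in m; the calibration is good to about 2 mm. A picture is of the moment at which its call begins: read the wrist's pose just before it. calibration takes no time and is no camera call; for the wrist camera it gives the pose at the moment of the call.
- ticket.sign_off(): hands the job in; it is judged then, once.
Trained networks look in the newest picture that a camera, given by its name, has taken for a name from the list of things; names that differ only in an ending like _2 or _b are one class to them, and where a whole thing is asked for, a point or a joint stands for the part that bears it (a point fixed in the world has none). Each returns a list of dicts, best first, with "p" (0 to 1); they miss things now and then, are a little off and sometimes report something else, mostly with a low value. They report only what shows in the picture. A call takes as long as a camera call. They do not tell look-alikes from the thing itself.
- finder.masks_of(name, camera): "mask" (384x512 bool, what is visible of it) and "xy" ([column, row] in pixels, amid what is visible of it).
- finder.tip_of(name, camera): "xy" ([column, row] in pixels: a listed point, or the origin of a listed thing).
The state is a dict: "time_s": time; "qpos": joint angles; "joint_velocities": joint speeds; "effort": joint torques, N m; "tool_pos": TCP position; "tool_rot": TCP orientation; "force": force on the tool from outside, world axes, zero at the start; "wrist_torque": the same for the moment, N m; "grip_width": finger opening in m; "grasp_force": force on a finger pad.
Only numpy, scipy, OpenCV 4.12 (cv2) and the standard library are available. Lean on these libraries where they do the work, as an engineer would, in place of code of your own. Each camera call takes 0.05 s, during which the arm holds its last target. There are 200 camera calls.

## Task

The steel jar caddy is packed. Put its rectangular lid on, seated flat all round with the lid's step inside the rim, then swing the wire bail over from the far side and press it down until its crossbar rests on the lid. Leave the round pot lid and everything else on the table where it is.

Things in the scene. Friction and masses are not known exactly. Their poses are not given: they have to be found in the camera images.
- caddy: Open stainless box fixed to the table, holding four short brown jars (tops at 69 mm). Outside 150 (x) x 130 (y), rim 95 high, mouth 142 x 122, rim flange 166 x 146 mm. Origin: centre of underside, on the table. x points to its far side, where two dark posts, 12 square, 110 high, at x = +100, y = +-57 mm, carry the wire bail. Yaw varies.
- lid: The caddy's loose rectangular steel lid, 0.3 kg, lying right way up left or right of the caddy. Plate 160 (x) x 140 (y) x 4 mm; under it a step 130 x 110 x 10 mm, entering the mouth with 6 mm to spare each side; the plate rests on the rim. Origin: centre of the step's underside. Seated, it is 85 mm above the caddy's origin, x axes parallel, either way round.
- lid_grip (a point): Centre of the lid's black handle bar, 41 mm above the lid's origin. The bar is 44 mm long along the lid's x, 18 mm wide along y, 10 mm high, its underside 22 mm above the plate; pinch it across its width.
- bail (a joint): Hinge of the bail, a U of dark 10 mm wire, arms 155 mm long, 90 mm apart. Radians: 0 = down, level, crossbar on the lid 55 mm in front of the caddy's centre (between handle and front edge, handle inside the U); 1.57 = upright; starts at 1.65 to 1.9, leaning to the far side. Friction holds it at any angle; 1 to 3 N at the crossbar moves it.
- bail_bar (a point): Middle of the bail's crossbar (10 mm thick, 90 mm long, parallel to the caddy's y); it moves with the bail on a circle of 155 mm about point bail_hinge, in the caddy's x-z plane. Upright it stands 260 mm above the table: carry the lid clear of it.
- bail_hinge (a point): Middle of the bail's hinge axis, fixed on the caddy at x = +100 mm, z = 104.5 mm; the axis is parallel to the caddy's y.
- round_lid: Round steel pot lid, 132 mm across, 46 mm high with its knob, lying on the other side of the caddy from the rectangular lid; not wanted. Origin: centre of its underside.
- spice_jar: Bystander: brown glass jar with black cap, 48 mm across, 105 mm high, standing beyond the caddy. Origin: centre of its underside.
- tall_bottle: Bystander: clear bottle with white cap, 56 mm across, 170 mm high, standing beyond the caddy. Origin: centre of its underside.
- shaker: Bystander: aluminium shaker, 44 mm across, 80 mm high, standing beyond the caddy. Origin: centre of its underside.
- carton: Bystander: cardboard carton 60 x 100 x 55 mm. Origin: centre of its underside.
- bowl: Bystander: white bowl 100 mm across, 45 mm high. Origin: centre of its underside.
- spoon: Bystander: wooden spoon 200 mm long lying flat at the left. Origin: near its middle.
Mind the look-alikes: they are no part of the job. Leave any blue look-alike of the lid alone.

How it is judged:
By the outcome, as a careful person would: the job done as asked, in the order asked, and still so for the second after the job is handed in, with the robot touching nothing.
It also fails if it takes over 70 s, if anything falls off the work surface, if the arm or the gripper's body presses on something with over 40 N, if the wrist force passes 120 N, or if a joint passes its speed limit or range.

## Working session

There is one attempt and no reset: what is moved stays moved. The work goes in short steps, Python scripts to look and compute and a shell command to move; the robot and the scene stay as the last step left them, time stands still between calls to the robot, and variables do not carry over. Pictures are saved under pics/ and viewed, at most 10 in all, crops included, and the job is handed in when it is done.

```bash
mkdir -p pics; ls
cat > h.py <<'E'
import numpy as np,cv2
from cell import get_obs,cams,ticket,finder
def ray(c,uv):
    k=cams.calibration(c);E=np.array(k["extrinsics"]);R,t=E[:3,:3],E[:3,3]
    d=R.T@np.array([(uv[0]-k["cx"])/k["fx"],(uv[1]-k["cy"])/k["fy"],1.]);return -R.T@t,d/np.linalg.norm(d)
def atz(c,uv,z):
    o,d=ray(c,uv);return o+d*(z-o[2])/d[2]
def proj(c,P):
    k=cams.calibration(c);E=np.array(k["extrinsics"]);p=E[:3,:3]@np.array(P)+E[:3,3]
    return np.array([k["fx"]*p[0]/p[2]+k["cx"],k["fy"]*p[1]/p[2]+k["cy"]])
def tri(obs):
    A=np.zeros((3,3));b=np.zeros(3)
    for c,uv in obs:
        o,d=ray(c,uv);M=np.eye(3)-np.outer(d,d);A+=M;b+=M@o
    return np.linalg.solve(A,b)
def pic(c,f=None):
    im=cams.read_camera(c)
    if f: cv2.imwrite('pics/'+f,im[...,::-1])
    return im
E
python3 - <<'E'
from h import *
np.set_printoptions(precision=3,suppress=True)
ims=[pic(c) for c in("scene","side")]
cv2.imwrite('pics/a.png',cv2.resize(np.vstack(ims),(800,1200))[:600,:,::-1]);cv2.imwrite('pics/b.png',cv2.resize(ims[1],(800,600))[...,::-1])
for c in("scene","side"):
    k=cams.calibration(c);print(c,ray(c,(256,192)),k["fx"])
    for n in("caddy","lid","lid_grip","bail_bar","bail_hinge","round_lid"):
        for r in finder.tip_of(n,c)[:3]: print(n,np.round(r["xy"],1),round(r["p"],2),atz(c,r["xy"],{"lid_grip":.041,"bail_bar":.26,"bail_hinge":.1045}.get(n,0)))
E
```

```text
pics
scene (array([ 0.846, -0.696,  1.352]), array([-0.246,  0.444, -0.862])) 392.60583735117194
caddy [263.  193.2] 0.67 [0.488 0.008 0.   ]
lid [154.5 225.7] 0.85 [ 0.189 -0.312  0.   ]
lid [138.6 288.2] 0.82 [ 0.282 -0.536  0.   ]
lid [220.  250.2] 0.76 [ 0.461 -0.281  0.   ]
lid_grip [211.2 245.2] 0.97 [ 0.435 -0.292  0.041]
lid_grip [136.7 285.6] 0.71 [ 0.288 -0.537  0.041]
lid_grip [159.7 221.3] 0.6 [ 0.215 -0.3    0.041]
bail_bar [299.4 165.9] 0.65 [0.616 0.024 0.26 ]
bail_hinge [286.9 184.7] 0.71 [0.577 0.028 0.105]
round_lid [291.7 144.2] 0.75 [ 0.484  0.282 -0.   ]
round_lid [273.5 290.8] 0.35 [ 0.703 -0.323  0.   ]
side (array([-0.024, -0.89 ,  1.22 ]), array([ 0.341,  0.576, -0.743])) 494.0225760836856
caddy [246.  209.6] 0.59 [0.469 0.008 0.   ]
lid [290.2 274.9] 0.76 [ 0.455 -0.271  0.   ]
lid [218.2 324.3] 0.62 [ 0.203 -0.301  0.   ]
lid_grip [293.3 269.7] 0.72 [ 0.456 -0.282  0.041]
lid_grip [291.7 380.3] 0.65 [ 0.278 -0.54   0.041]
lid_grip [205.5 157.1] 0.64 [0.452 0.253 0.041]
bail_bar [281.7 131.3] 0.65 [0.605 0.021 0.26 ]
bail_bar [272.9 169.2] 0.64 [ 0.499 -0.097  0.26 ]
bail_hinge [272.6 173.5] 0.62 [0.573 0.015 0.105]
round_lid [205.8 157.5] 0.86 [0.469 0.29  0.   ]
```

View pics/a.png

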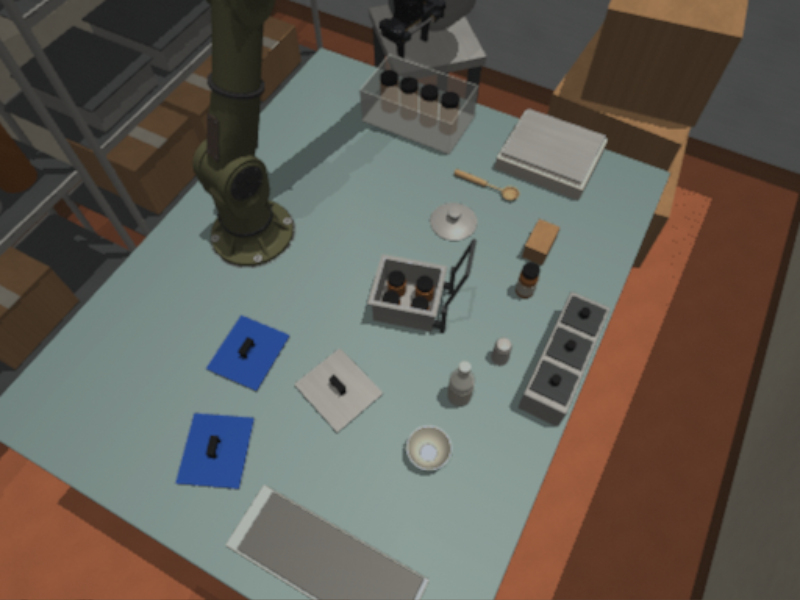

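View pics/b.png

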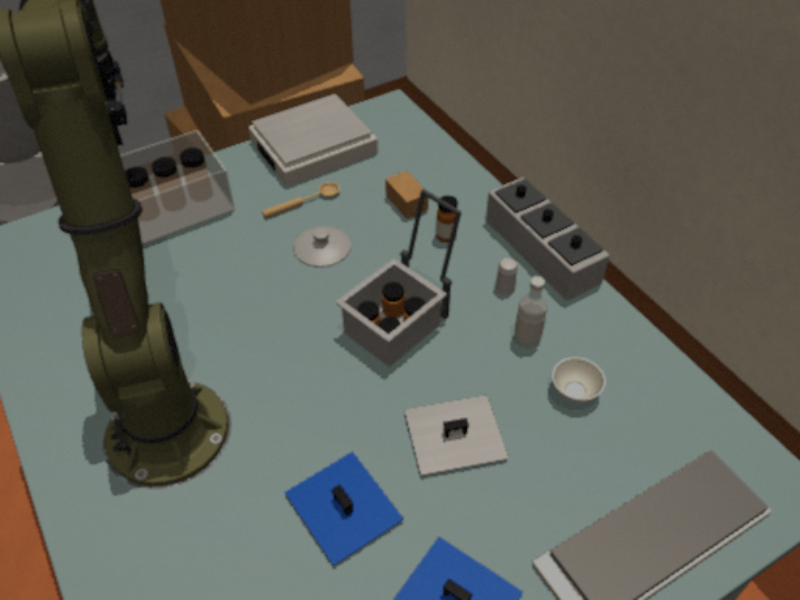

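Candidates for the lid, in scene-picture pixels (512-wide):
- Steel rectangle at (216,248), which fits the description.
- Blue look-alikes at (158,224) and (138,286).
- Round pot lid at (290,141).
- Steel tray top at about (352,96).
- Container lids at right, about (365,222).

I choose (216,248), at roughly world (0.455,-0.28), and check it in a crop while fitting the masks.

```bash
cat > fit.py <<'E'
from h import *
from scipy.optimize import minimize
def box(lx,ly,z0,z1,cx=0): return [(cx+sx*lx/2,sy*ly/2,z) for sx in(-1,1) for sy in(-1,1) for z in(z0,z1)]
LID=[box(.16,.14,.010,.014),box(.130,.110,0,.01),box(.044,.018,.036,.046)]
CAD=[box(.15,.13,0,.095)+box(.166,.146,.091,.095)]
def sil(c,P,p,z=0):
    a=p[2];R=np.array([[np.cos(a),-np.sin(a),0],[np.sin(a),np.cos(a),0],[0,0,1]])
    m=np.zeros((384*4,512*4),np.uint8)
    for b in P:
        q=np.array([proj(c,R@np.array(v)+[p[0],p[1],z]) for v in b])
        cv2.fillConvexPoly(m,cv2.convexHull(np.round((q+.5)*4-.5).astype(np.int32)),1)
    return m>0
def fit(P,masks,p0,z=0):
    M={c:cv2.resize(m.astype(np.uint8),None,fx=4,fy=4,interpolation=0)>0 for c,m in masks.items()}
    def f(p): return sum(1-(s&M[c]).sum()/max((s|M[c]).sum(),1) for c in M for s in[sil(c,P,p,z)])
    best=None
    for a in p0[2]:
        r=minimize(f,[p0[0],p0[1],a],method="Nelder-Mead",options=dict(initial_simplex=np.array([[p0[0],p0[1],a]]*4)+np.vstack([np.zeros(3),np.diag([.015,.015,.15])]),xatol=2e-4,fatol=1e-4))
        if best is None or r.fun<best.fun: best=r
    return best.x[:2],np.degrees(best.x[2]),best.fun
def near(n,c,xy):
    L=finder.masks_of(n,c);return min(L,key=lambda r:np.hypot(*(np.array(r["xy"])-xy)))["mask"]
E
python3 - <<'E'
from fit import *
np.set_printoptions(precision=4,suppress=True)
I={c:pic(c) for c in("scene","side")}
L={c:near("lid",c,proj(c,(.455,-.28,.014))) for c in I}
C={c:near("caddy",c,proj(c,(.48,.01,.06))) for c in I}
ang=np.radians([-60,-30,0,30,60,90])
for m in(L,C): print([int(v.sum()) for v in m.values()])
print("lid",fit(LID,L,(.455,-.28,ang)));[print(c,fit(LID,{c:L[c]},(.455,-.28,ang))) for c in L]
print("cad",fit(CAD,C,(.48,.01,ang[1:4])));[print(c,fit(CAD,{c:C[c]},(.48,.01,ang[1:4]))) for c in C]
for n in("lid_grip","bail_bar","bail_hinge"):
    T={c:finder.tip_of(n,c)[0]["xy"] for c in I}
    print(n,tri(list(T.items())))
out=[]
for c,m in(("scene",L),("side",L),("scene",C),("side",C)):
    im=I[c].copy();cs,_=cv2.findContours(m[c].astype(np.uint8),0,2);cv2.drawContours(im,cs,-1,(255,0,0),1)
    x,y,w,h=cv2.boundingRect(cs[0]);cx,cy=x+w//2,y+h//2;out.append(cv2.resize(im[cy-50:cy+50,cx-65:cx+65],(390,300),interpolation=2))
cv2.imwrite('pics/c.png',np.vstack([np.hstack(out[:2]),np.hstack(out[2:])])[...,::-1])
E
```

```text
[1586, 2376]
[2078, 3479]Traceback (most recent call last):
  File "<stdin>", line 8, in <module>
  File "fit.py", line 18, in fit
    r=minimize(f,[p0[0],p0[1],a],method="Nelder-Mead",options=dict(initial_simplex=np.array([[p0[0],p0[1],a]]*4)+np.vstack([np.zeros(3),np.diag([.015,.015,.15])]),xatol=2e-4,fatol=1e-4))
    res = _minimize_neldermead(fun, x0, args, callback, bounds=bounds,
                               **options)
    fxcc = func(xcc)
    fx = function(np.copy(x), *(wrapper_args + args))
  File "fit.py", line 15, in f
    def f(p): return sum(1-(s&M[c]).sum()/max((s|M[c]).sum(),1) for c in M for s in[sil(c,P,p,z)])
                     ~~~^^^^^^^^^^^^^^^^^^^^^^^^^^^^^^^^^^^^^^^^^^^^^^^^^^^^^^^^^^^^^^^^^^^^^^^^^^
  File "fit.py", line 15, in <genexpr>
    def f(p): return sum(1-(s&M[c]).sum()/max((s|M[c]).sum(),1) for c in M for s in[sil(c,P,p,z)])
                                                                                    ~~~^^^^^^^^^
  File "fit.py", line 10, in sil
    q=np.array([proj(c,R@np.array(v)+[p[0],p[1],z]) for v in b])
                ~~~~^^^^^^^^^^^^^^^^^^^^^^^^^^^^^^^
  File "h.py", line 9, in proj
    k=cams.calibration(c);E=np.array(k["extrinsics"]);p=E[:3,:3]@np.array(P)+E[:3,3]
ValueError: time passes only in moves, steps and waits
```

```bash
cat > edit.py <<'E'
s=open('h.py').read().replace('cams.calibration(c)','cal(c)').replace('def ray','K={}\ndef cal(c):\n    if c not in K: K[c]=cams.calibration(c)\n    return K[c]\ndef ray',1)
s=s.replace("def pic(c,f=None):\n","def pic(c,f=None):\n    K.pop(c,None);cal(c)\n")
open('h.py','w').write(s)
E
python3 edit.py
cat > meas.py <<'E'
from fit import *
np.set_printoptions(precision=4,suppress=True)
I={c:pic(c) for c in("scene","side")}
L={c:near("lid",c,proj(c,(.455,-.28,.014))) for c in I}
C={c:near("caddy",c,proj(c,(.48,.01,.06))) for c in I}
ang=np.radians([-60,-30,0,30,60,90])
print("lid",fit(LID,L,(.455,-.28,ang)));[print(c,fit(LID,{c:L[c]},(.455,-.28,ang))) for c in L]
print("cad",fit(CAD,C,(.48,.01,ang[1:4])));[print(c,fit(CAD,{c:C[c]},(.48,.01,ang[1:4]))) for c in C]
for n in("lid_grip","bail_bar","bail_hinge"):
    T={c:finder.tip_of(n,c)[0]["xy"] for c in I}
    print(n,tri(list(T.items())))
out=[]
for c,m in(("scene",L),("side",L),("scene",C),("side",C)):
    im=I[c].copy();cs,_=cv2.findContours(m[c].astype(np.uint8),0,2);cv2.drawContours(im,cs,-1,(255,0,0),1)
    x,y,w,h=cv2.boundingRect(cs[0]);cx,cy=x+w//2,y+h//2;out.append(cv2.resize(im[cy-50:cy+50,cx-65:cx+65],(390,300),interpolation=2))
cv2.imwrite('pics/c.png',np.vstack([np.hstack(out[:2]),np.hstack(out[2:])])[...,::-1])
E
python3 meas.py
```

```text
lid (array([ 0.4462, -0.2842]), np.float64(-18.456226092114775), np.float64(0.0764889371995765))
scene (array([ 0.4468, -0.2859]), np.float64(-18.192041426893265), np.float64(0.04213058152616678))
side (array([ 0.4461, -0.2836]), np.float64(-18.69583484208674), np.float64(0.027033855482566982))
cad (array([ 0.4841, -0.0002]), np.float64(15.801849102319078), np.float64(0.37912228210238086))
scene (array([ 0.4857, -0.0014]), np.float64(15.843061064424983), np.float64(0.19973318086525638))
side (array([0.4822, 0.0009]), np.float64(16.158762198145837), np.float64(0.169577721661055))
lid_grip [ 0.4464 -0.2986  0.0651]Traceback (most recent call last):
  File "meas.py", line 10, in <module>
    T={c:finder.tip_of(n,c)[0]["xy"] for c in I}
         ~~~~~~~~~~~~~~~~~~^^^
IndexError: list index out of range
```

```bash
python3 -m creep '0 0 .06 0 .087; 0 0 .06 0 .087; .036 -.041 0 0 .087; .036 -.041 0 0 .087; .036 -.041 0 0 .087; .036 -.041 0 0 .087; .036 -.041 0 0 .087; .036 -.041 0 0 .087'; sed -i '/^for n in/,/print(n/d' meas.py
python3 - <<'E'
from h import *
im=pic("side");cv2.imwrite('pics/c.png',cv2.resize(im[235:325,230:350],(800,600),interpolation=2)[...,::-1])
E
```

```text
time_s: 2.45
tool_pos: [0.3797, 0.3819, 0.3429]
tool_rot: [180.0, 0.0, 165.5]
force: [-0.1, 0.5, -0.3]
grip_width: 0.087
grasp_force: 0.0
```

View pics/c.png

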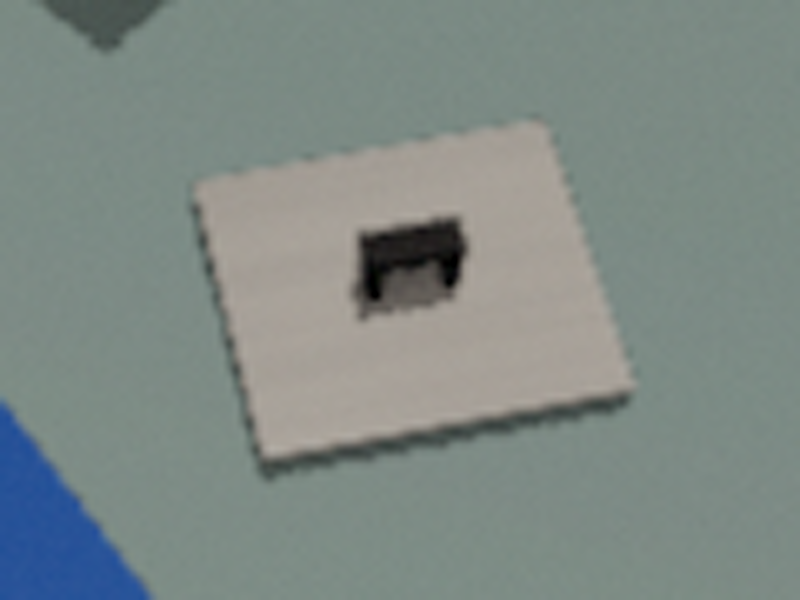

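The crop shows the steel plate with its black bar at crop (410,250), which is side pixel (291,272). It isn't blue, so the choice stands. On the way I look down at the caddy with the wrist camera.

```bash
python3 -m creep '.015 -.05 .01 0 .087; .015 -.05 .01 0 .087; .01 -.05 .01 0 .087; .005 -.05 .01 0 .087; 0 -.05 0 0 .087; 0 -.05 0 0 .087;0 0 0 0 .087; 0 0 0 0 .087'
python3 - <<'E'
from fit import *
np.set_printoptions(precision=4,suppress=True)
I=pic("wrist","d.png");print(get_obs()["tool_pos"],ray("wrist",(256,192)))
for n in("caddy","bail_bar","bail_hinge"):
  for r in finder.tip_of(n,"wrist")[:2]: print(n,r["p"],np.round(r["xy"],1),proj("wrist",(.484,0,0)))
for r in finder.masks_of("caddy","wrist")[:2]: print(r["p"],r["xy"],r["mask"].sum())
E
```

```text
time_s: 3.5
tool_pos: [0.4235, 0.0841, 0.3828]
tool_rot: [179.9, 0.0, 165.5]
force: [-0.8, 0.7, -0.5]
grip_width: 0.0871
grasp_force: 0.0
[0.4234 0.0847 0.3826] (array([0.3404, 0.1052, 0.5436]), array([ 0.3082, -0.0598, -0.9494]))
caddy 0.76 [211.2 183.9] [212.2168 184.4089]
caddy 0.68 [472.  125.3] [212.2168 184.4089]
bail_bar 0.49 [ 35.2 212.3] [212.2168 184.4089]
0.96 [206.2, 202.7] 12013
```

View pics/d.png

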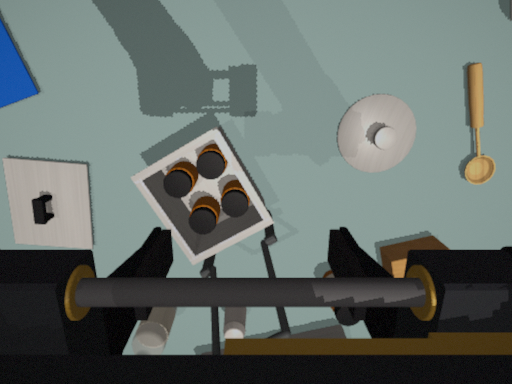

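The wrist picture shows the caddy flange with corners near (132,180), (217,128), (271,220) and (197,263). The lid is at (48,203) and the bail arms run off behind the gripper. I refine both poses from this picture.

```bash
cat > wr.py <<'E'
from fit import *
np.set_printoptions(precision=4,suppress=True)
POST=[box(.012,.012,0,.110,.1) for _ in(0,1)];POST=[[(x,y+s*.057,z) for x,y,z in b] for b,s in zip(POST,(1,-1))]
def cad(c,p0,bail=False):
    m=near("caddy",c,proj(c,(p0[0],p0[1],.095)))
    print(c,fit(CAD+POST,{c:m},(*p0,np.radians([10,16,22]))),fit(CAD,{c:m},(*p0,np.radians([10,16,22]))))
    return m
if __name__=="__main__":
    I=pic("wrist")
    m=cad("wrist",(.484,0));l=near("lid","wrist",(48,203));cv2.imwrite("pics/m.png",m*255)
    print(fit(LID,{"wrist":l},(.446,-.284,np.radians([-18]))))
    c=max(cv2.findContours(m.astype(np.uint8),0,1)[0],key=cv2.contourArea)
    print(cv2.approxPolyDP(c,5,True)[:,0].tolist())
    p,a=(.484,0),np.radians(16)
    for sx,sy in((-1,-1),(-1,1),(1,1),(1,-1)):
        v=np.array([sx*.083,sy*.073]);R=np.array([[np.cos(a),-np.sin(a)],[np.sin(a),np.cos(a)]])
        print(sx,sy,proj("wrist",[*(R@v+p),.095]))
    for s in("scene","side"): pic(s);cad(s,(.484,0))
E
python3 wr.py
```

```text
wrist (array([ 0.4798, -0.0017]), np.float64(15.236976416498186), np.float64(0.10303210316576328)) (array([ 0.4798, -0.0018]), np.float64(15.398289073956038), np.float64(0.13513299439111692))
(array([ 0.4453, -0.2853]), np.float64(-19.27070699507423), np.float64(0.031113887740107482))
[[132, 176], [189, 261], [202, 263], [202, 277], [215, 276], [218, 251], [259, 230], [265, 234], [260, 246], [266, 272], [274, 276], [272, 216], [219, 127]]
-1 -1 [131.3558 180.7032]
-1 1 [217.0359 128.9632]
1 1 [275.7904 224.8224]
1 -1 [194.8042 267.8978]
scene (array([ 0.4816, -0.003 ]), np.float64(15.343669799450122), np.float64(0.13730034625265275)) (array([ 0.4817, -0.0028]), np.float64(15.791924134242851), np.float64(0.18415886015594318))
side (array([0.4814, 0.0008]), np.float64(15.688352899153465), np.float64(0.13106882447092294)) (array([0.4829, 0.0002]), np.float64(14.422769590305432), np.float64(0.16082263867260915))[ WARN:0@7.650] global loadsave.cpp:1063 imwrite_ Unsupported depth image for selected encoder is fallbacked to CV_8U.
```

```bash
python3 -m creep '.003 -.053 0 0 .087; .003 -.053 0 -1 .087; .003 -.053 0 -1 .087; .003 -.053 0 -1 .087; .003 -.053 -.02 -1 .087; .003 -.053 -.03 0 .087; .003 -.05 -.03 0 .087; 0 0 -.04 0 .087'; python3 -m creep '0 0 -.05 0 .087; 0 0 -.05 0 .087; 0 0 -.04 0 .087; 0 0 0 0 .087'
python3 - <<'E'
from fit import *
pic("side");T=get_obs();print(T["tool_pos"],T["tool_rot"])
print(fit(LID,{"side":near("lid","side",proj("side",(.446,-.284,.014)))},(.446,-.284,np.radians([-18]))))
E
```

```text
time_s: 5.1
tool_pos: [0.4435, -0.2898, 0.2625]
tool_rot: [-179.8, 0.1, 161.1]
force: [0.6, 0.4, -1.0]
grip_width: 0.0869
grasp_force: 0.0
time_s: 5.6
tool_pos: [0.4424, -0.2836, 0.1202]
tool_rot: [-180.0, -0.4, 161.5]
force: [0.6, 0.1, 1.0]
grip_width: 0.0867
grasp_force: 0.0
[ 0.44399632 -0.28463142  0.12238779] [-1.79954858e+02 -1.16575432e-01  1.61492954e+02]
(array([ 0.44666336, -0.28311763]), np.float64(-18.788445766950367), np.float64(0.19983106378621895))
```

```bash
python3 -m creep '.002 0 -.03 0 .06; 0 0 -.03 0 .05; 0 0 -.025 0 .05; 0 0 -.013 0 .05; 0 0 0 0 .05; 0 0 0 0 0; 0 0 0 0 0; 0 0 0 0 0' 40
```

```text
time_s: 6.7
tool_pos: [0.447, -0.2848, 0.0252]
tool_rot: [180.0, 0.1, 161.5]
force: [0.4, 0.5, 0.3]
grip_width: 0.0278
grasp_force: 0.0
```

```bash
python3 -m creep '0 0 0 0 0; 0 0 0 0 0'; python3 -c "
from h import *
pic('side','e0.png');s=cv2.imread('pics/e0.png')[200:340,200:380];cv2.imwrite('pics/e.png',cv2.resize(s,(720,560),interpolation=2))"
```

```text
time_s: 6.95
tool_pos: [0.4468, -0.2847, 0.0248]
tool_rot: [180.0, 0.0, 161.5]
force: [0.0, 0.3, 1.7]
grip_width: 0.0174
grasp_force: 40.0
```

View pics/e.png

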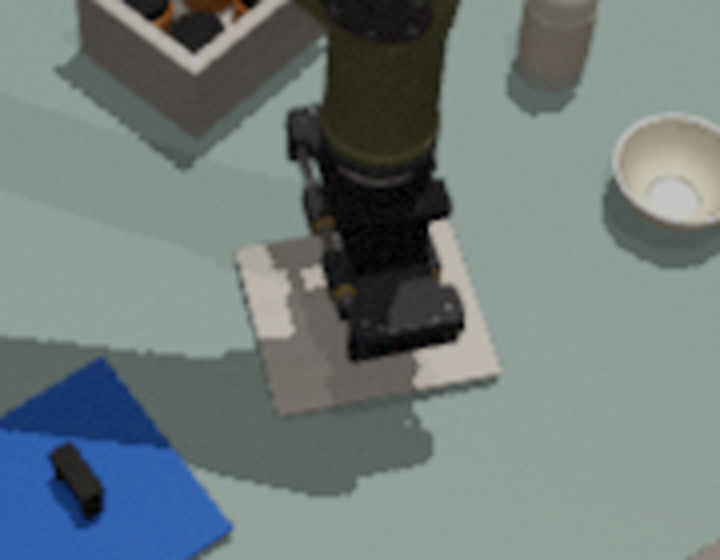

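The bar is pinched, 17.4 mm wide at 40 N. Lift and turn.

```bash
python3 -m creep '0 0 .02 0 0; 0 0 .05 0 0; 0 0 .055 8 0; 0 0 .05 9 0; 0 .03 .01 9 0; 0 .045 0 8 0; .01 .045 0 0 0; .01 .045 0 0 0'; python3 -m creep '.01 .045 0 0 0; .004 .042 0 0 0; 0 .032 0 0 0; 0 0 0 0 0; 0 0 0 0 0'; python3 -c "
from h import *
im=pic('side');a=im[130:250,170:330]
im=pic('scene');b=im[130:250,180:340]
cv2.imwrite('pics/f.png',cv2.resize(np.hstack([a,b]),(800,300),interpolation=2)[...,::-1]);print(get_obs()['qpos'])"
```

```text
time_s: 8.0
tool_pos: [0.4662, -0.1188, 0.2103]
tool_rot: [180.0, 0.1, -164.5]
force: [0.9, -0.7, -3.1]
grip_width: 0.0174
grasp_force: 40.0
time_s: 8.62
tool_pos: [0.4804, -0.0019, 0.2099]
tool_rot: [-180.0, -0.0, -164.5]
force: [0.5, -0.4, -4.3]
grip_width: 0.0173
grasp_force: 40.0
[-41.99540886  -3.86919608  37.90645944 108.58769875   2.47033898
  74.46736729 100.56455985]
```

View pics/f.png

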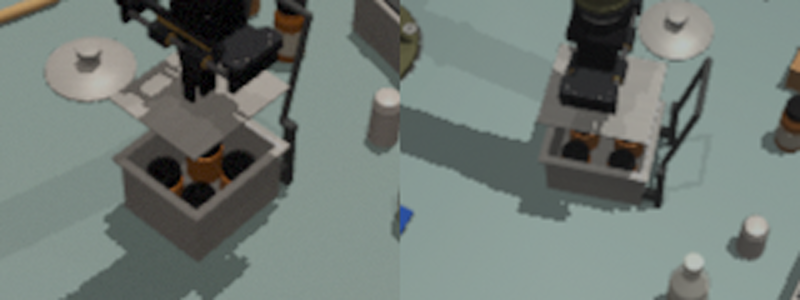

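```bash
python3 -m creep '0 0 -.03 0 0; 0 0 -.03 0 0; 0 0 -.022 0 0; 0 0 0 0 0; 0 0 0 0 0'
cat > ov.py <<'E'
import sys
from h import *
p=list(map(float,sys.argv[2:5]));zl=float(sys.argv[5]);out=[]
l=list(map(float,sys.argv[6:9]))
for c in("side","scene"):
    im=pic(c);u=proj(c,(.481,0,.09)).astype(int)
    im=cv2.resize(im[u[1]-50:u[1]+50,u[0]-50:u[0]+50],(400,400),interpolation=2)
    for q,z,dx,dy,col in((p,.095,.083,.073,(255,0,0)),(l,zl,.08,.07,(0,255,0))):
        a=np.radians(q[2]);R=np.array([[np.cos(a),-np.sin(a)],[np.sin(a),np.cos(a)]])
        P=np.array([(proj(c,[*(R@np.array(v)+q[:2]),z])-u+50.5)*4-.5 for v in((dx,dy),(-dx,dy),(-dx,-dy),(dx,-dy))])
        cv2.polylines(im,[np.round(P).astype(np.int32)],True,col,1)
    out.append(im)
cv2.imwrite('pics/'+sys.argv[1],np.hstack(out)[...,::-1]);o=get_obs();print(o["tool_pos"],o["tool_rot"],o["force"])
E
python3 ov.py g.png .481 -.001 15.4 .116 .4805 -.0015 15.5
```

```text
time_s: 9.35
tool_pos: [0.4813, -0.0012, 0.1286]
tool_rot: [-180.0, 0.1, -164.5]
force: [-0.9, 0.7, -2.6]
grip_width: 0.0178
grasp_force: 40.0
[ 0.48162296 -0.00085328  0.12888609] [ 1.79999793e+02  1.35882645e-01 -1.64514384e+02] [-0.26513101  0.53397531 -3.18765256]
```

View pics/g.png

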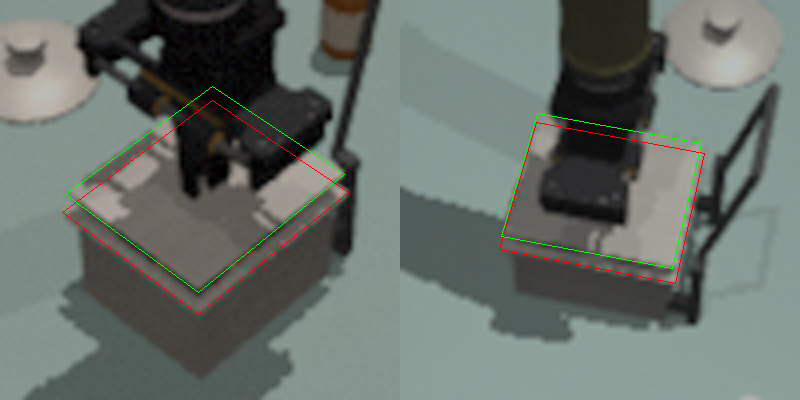

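Both outlines match the picture, so the lid sits centred over the mouth. I lower it and watch the force.

```bash
python3 -m creep '0 0 -.007 0 0; 0 0 -.006 0 0; 0 0 0 0 0'; python3 -m creep '0 0 -.004 0 0; 0 0 -.003 0 0; 0 0 0 0 0'
```

```text
time_s: 9.82
tool_pos: [0.48, -0.0007, 0.1139]
tool_rot: [180.0, -0.1, -164.5]
force: [0.5, -0.4, -2.8]
grip_width: 0.0176
grasp_force: 40.0
time_s: 10.2
tool_pos: [0.4808, -0.0006, 0.1097]
tool_rot: [179.9, -0.0, -164.5]
force: [-7.8, -0.0, 14.4]
grip_width: 0.0177
grasp_force: 40.0
```

The lid touched down at z 0.1097 against 0.110 expected. Release and rise, then locate the bail.

```bash
python3 -m creep '0 0 0 0 .03; 0 0 0 0 .045; 0 0 0 0 .045; 0 0 .03 0 .045; 0 0 .055 0 .045; 0 0 .055 0 .03; 0 0 .055 0 0; 0 0 .02 0 0'
python3 - <<'E'
from h import *
np.set_printoptions(precision=4,suppress=True)
c0=np.array([.481,-.001]);a=np.radians(15.4);ux=np.array([np.cos(a),np.sin(a)])
T=[]
def B(t): return np.array([*(c0+ux*(.1-.155*np.cos(t))),.1045+.155*np.sin(t)])
for c in("side","scene"):
    im=pic(c)
    for n in("bail_bar","bail_hinge"):
        for r in finder.tip_of(n,c)[:2]: print(c,n,np.round(r["xy"],1),r["p"])
    for t in(1.65,1.75,1.85,1.9): print(t,proj(c,B(t)))
    T.append(cv2.resize(im[100:250,180:380],(400,300),interpolation=2))
cv2.imwrite('pics/i.png',np.hstack(T)[...,::-1]);print(get_obs()["tool_pos"])
E
```

```text
time_s: 11.2
tool_pos: [0.482, -0.0007, 0.3261]
tool_rot: [180.0, 0.3, -164.5]
force: [0.2, 0.6, -0.3]
grip_width: 0.0229
grasp_force: 0.0
side bail_bar [279.8 129.2] 0.72
side bail_hinge [267.3 170. ] 0.88
1.65 [275.8288 131.9493]
1.75 [279.2998 129.9553]
1.85 [282.6496 128.4225]
1.9 [284.2672 127.832 ]
scene bail_bar [300.6 164. ] 0.78
scene bail_hinge [286.5 188.5] 0.82
1.65 [292.9002 161.9717]
1.75 [297.3388 163.1148]
1.85 [301.6556 164.4993]
1.9 [303.7508 165.2764]
[ 0.4798 -0.0006  0.3209]
```

View pics/i.png

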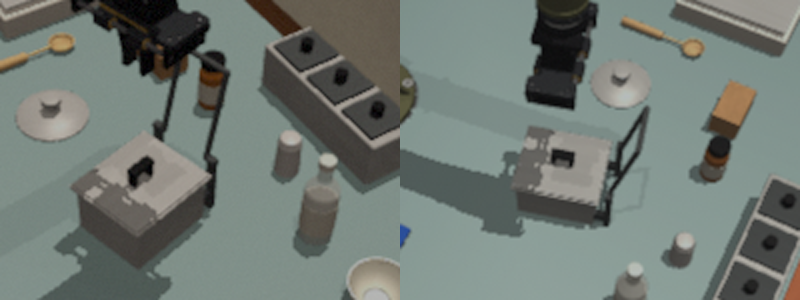

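The lid looks flat all round. The bail bar is at side (280,129) and scene (300,164), so θ≈1.8. I go over it to its far side with the fingers closed.

```bash
python3 -m creep '0 0 .02 0 0; .045 .012 0 0 0; .045 .012 0 0 0; .045 .012 0 0 0; .044 .013 0 0 0; 0 0 0 0 0; 0 0 -.05 0 0; 0 0 -.05 0 0'; python3 -m creep '0 0 0 0 0; 0 0 0 0 0'; python3 -c "
from h import *
im=pic('side');a=im[70:220,200:400];b=pic('scene')[90:240,220:420]
cv2.imwrite('pics/j.png',np.hstack([cv2.resize(x,(400,300),interpolation=2) for x in(a,b)])[...,::-1])"
```

```text
time_s: 12.5
tool_pos: [0.6588, 0.0474, 0.241]
tool_rot: [-180.0, -0.0, -164.5]
force: [1.3, -0.3, 0.3]
grip_width: 0.0004
grasp_force: 0.0
time_s: 12.75
tool_pos: [0.66, 0.048, 0.2446]
tool_rot: [-180.0, 0.1, -164.5]
force: [-0.5, -0.7, 0.3]
grip_width: 0.0006
grasp_force: 0.0
```

View pics/j.png

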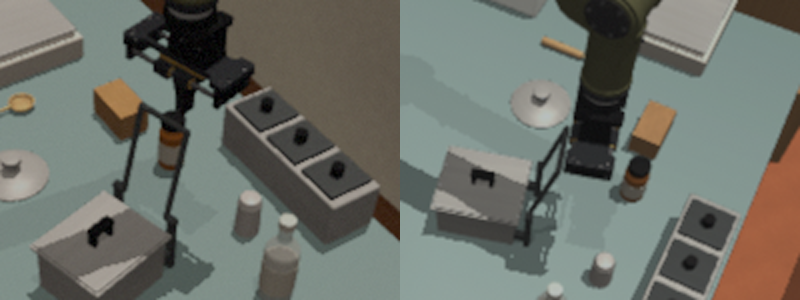

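```bash
python3 -m creep '-.024 -.0066 -.008 0 0; -.024 -.0066 0 0 0; -.0193 -.0053 .003 0 0; -.0193 -.0053 -.001 0 0; -.0193 -.0053 -.003 0 0; -.0193 -.0053 -.008 0 0; -.0193 -.0053 -.01 0 0; 0 0 0 0 0'; python3 -c "
from h import *
im=pic('side');a=im[70:220,200:400];b=pic('scene')[90:240,220:420]
for c in('side','scene'): print([(r['xy'],r['p']) for r in finder.tip_of('bail_bar',c)[:1]])
cv2.imwrite('pics/k.png',np.hstack([cv2.resize(x,(400,300),interpolation=2) for x in(a,b)])[...,::-1])"
```

```text
time_s: 13.85
tool_pos: [0.5152, 0.008, 0.2171]
tool_rot: [179.9, 0.2, -164.5]
force: [0.1, -0.3, 0.1]
grip_width: 0.0001
grasp_force: 0.0
[([252.1, 153.9], 0.76)]
[]
```

View pics/k.png

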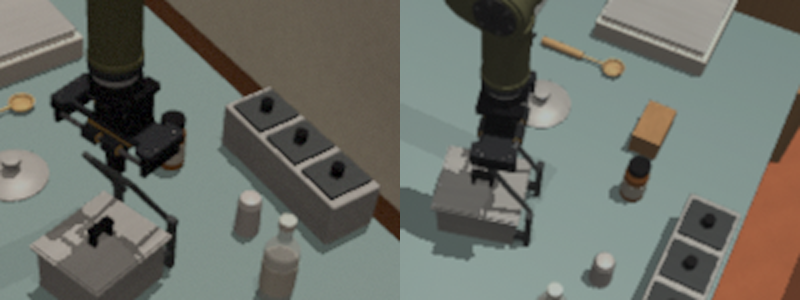

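The bail came over: its bar is at side (252,154), in front of the fingers. I compute its angle.

Run:
```python
from h import *
c0=np.array([.481,-.001]);a=np.radians(15.4);ux=np.array([np.cos(a),np.sin(a)])
o,d=ray("side",(252.1,153.9));n=np.array([-ux[1],ux[0]]);s=(n@(c0-o[:2]))/(n@d[:2]);P=o+s*d
x=ux@(P[:2]-c0);print(P,x,np.arctan2(P[2]-.1045,.1-x))
for t in(.6,.8,1,1.1): print(t,proj("side",[*(c0+ux*(.1-.155*np.cos(t))),.1045+.155*np.sin(t)]))
print(ux@(np.array(get_obs()["tool_pos"][:2])-c0))
```

```text
[0.49207733 0.00205121 0.2401384 ] 0.011489868993465945 0.9926342257904496
0.6 [242.86923203 172.79293266]
0.8 [247.51470097 163.45870568]
1 [253.26761685 154.3829595 ]
1.1 [256.47155755 150.08917735]
0.03667405856433985
```

```bash
python3 -m creep '0 0 .05 0 0; 0 0 0 0 0; -.0241 -.0066 0 0 0; -.0193 -.0053 -.02 0 0; 0 0 -.025 0 0; -.0193 -.0053 -.024 0 0; -.0145 -.004 -.027 0 0; 0 0 0 0 0'; python3 -c "
from h import *
im=pic('side');a=im[70:220,200:400];b=pic('scene')[90:240,220:420]
for c in('side','scene'): print([(r['xy'],r['p']) for r in finder.tip_of('bail_bar',c)[:1]])
c0=np.array([.481,-.001]);a=np.radians(15.4);ux=np.array([np.cos(a),np.sin(a)])
print(ux@(np.array(get_obs()['tool_pos'][:2])-c0),get_obs()['tool_pos'][2])
for t in(.2,.4,.6,.8,1): print(t,*[proj(c,[*(c0+ux*(.1-.155*np.cos(t))),.1045+.155*np.sin(t)]) for c in('side','scene')])"
```

```text
time_s: 15.05
tool_pos: [0.4361, -0.0128, 0.1679]
tool_rot: [180.0, -0.2, -164.5]
force: [0.7, 0.3, 0.9]
grip_width: 0.0001
grasp_force: 0.0
[([254.4, 155.9], 0.44)]
[([266.7, 158.9], 0.5)]
-0.04303504625267742 0.17087155404218501
0.2 [237.67195114 190.377339  ] [246.73025186 173.27949099]
0.4 [239.54581711 181.91285003] [248.94300754 169.27073017]
0.6 [242.86923203 172.79293266] [252.8058249  165.77568872]
0.8 [247.51470097 163.45870568] [258.23354321 162.97959662]
1 [253.26761685 154.3829595 ] [265.04771969 161.04872313]
```

No picture views remain, so I go by the networks and the geometry. The networks still put the bar at θ≈1.0, so the tips came down just in front of it. I go back up, set the tips on top of the bar and follow its arc.

```bash
python3 -m creep '0 0 .055 0 0; 0 0 .05 0 0; 0 0 0 0 0; .0255 .007 0 0 0; .0255 .007 0 0 0; 0 0 0 0 0; 0 0 -.02 0 0; 0 0 0 0 0'
cat > bar.py <<'E'
from h import *
from scipy.optimize import minimize_scalar
c0=np.array([.481,-.001]);a=np.radians(15.4);ux=np.array([np.cos(a),np.sin(a)])
for c in('side','scene'):
    pic(c)
    for r in finder.tip_of('bail_bar',c)[:2]:
        f=lambda t:np.hypot(*(proj(c,[*(c0+ux*(.1-.155*np.cos(t))),.1045+.155*np.sin(t)])-r['xy']))
        m=minimize_scalar(f,bounds=(-.1,2),method='bounded');print(c,r['xy'],r['p'],'theta',round(m.x,2),'err px',round(m.fun,1))
o=get_obs();print(ux@(np.array(o['tool_pos'][:2])-c0),o['tool_pos'],o['force'])
E
python3 bar.py
```

```text
time_s: 16.25
tool_pos: [0.4876, 0.0012, 0.2533]
tool_rot: [180.0, -0.2, -164.5]
force: [0.6, 0.2, -0.0]
grip_width: 0.0007
grasp_force: 0.0
side [254.0, 155.1] 0.76 theta 1.0 err px 1.0
side [273.3, 169.7] 0.19 theta 0.98 err px 25.2
scene [265.8, 161.0] 0.71 theta 1.02 err px 0.1
0.008446935306739076 [0.48909868 0.0014064  0.25535644] [-0.06565933  0.30548741 -0.2728688 ]
```

```bash
python3 -m creep '.0077 .0021 0 0 0; 0 0 -.014 0 0; 0 0 0 0 0; -.012 -.0033 -.0105 0 0; -.011 -.0032 -.0105 0 0; -.0101 -.0028 -.0115 0 0; 0 0 0 0 0'; python3 bar.py
```

```text
time_s: 17.32
tool_pos: [0.4627, -0.0058, 0.2072]
tool_rot: [180.0, -0.0, -164.5]
force: [0.8, -0.8, -0.3]
grip_width: 0.0004
grasp_force: 0.0
side [244.9, 170.0] 0.67 theta 0.67 err px 0.7
side [286.7, 150.7] 0.41 theta 1.62 err px 21.6
scene [310.5, 118.6] 0.62 theta 1.75 err px 46.4
scene [255.1, 164.1] 0.61 theta 0.7 err px 0.3
-0.01737768413352608 [ 0.4642302  -0.00555647  0.20841994] [0.23240063 0.20451604 0.06713669]
```

```bash
python3 -m creep '-.0092 -.0025 -.0125 0 0; -.0077 -.0021 -.013 0 0; -.0066 -.0018 -.014 0 0; -.0051 -.0014 -.0146 0 0; -.0037 -.001 -.015 0 0; -.0022 -.0006 -.0153 0 0; 0 0 0 0 0'; python3 bar.py
```

```text
time_s: 18.4
tool_pos: [0.428, -0.0153, 0.1223]
tool_rot: [-180.0, -0.1, -164.5]
force: [0.3, 0.2, 0.3]
grip_width: 0.0007
grasp_force: 0.0
side [237.8, 194.0] 0.7 theta 0.11 err px 0.5
scene [244.1, 175.2] 0.75 theta 0.1 err px 2.2
-0.05323465486310037 [ 0.4296536  -0.01505289  0.12415852] [1.04184589 0.33424611 0.46263643]
```

Final press, in small steps down to about 0.1095, watching the force.

```bash
python3 -m creep '-.001 0 -.006 0 0; 0 0 -.005 0 0; 0 0 -.003 0 0; 0 0 0 0 0'; python3 -m creep '0 0 -.002 0 0; 0 0 0 0 0'; python3 bar.py
```

```text
time_s: 19.1
tool_pos: [0.428, -0.0151, 0.1098]
tool_rot: [180.0, -0.0, -164.5]
force: [-0.2, -0.6, 2.9]
grip_width: -0.0001
grasp_force: 1.1
time_s: 19.35
tool_pos: [0.4282, -0.0151, 0.1092]
tool_rot: [179.9, -0.0, -164.5]
force: [-5.0, -0.9, 15.8]
grip_width: 0.0005
grasp_force: 7.8
side [236.5, 197.9] 0.56 theta -0.0 err px 0.8
scene [245.9, 179.1] 0.67 theta -0.06 err px 0.4
scene [343.7, 158.7] 0.34 theta 2.0 err px 36.9
-0.05467010836443549 [ 0.42818124 -0.01511298  0.10919853] [-5.6643964  -1.39767311 14.77951671]
```

The bar is pressed onto the lid with 15 N at z 0.109. Retreat straight up and verify.

```bash
python3 -m creep '0 0 .01 0 0; 0 0 .05 0 0; 0 0 .06 0 0; 0 0 .06 0 0; 0 .05 .02 0 0; 0 .05 0 0 0; 0 .05 0 0 0; 0 .05 0 0 0'; python3 -m creep '0 .05 0 0 0; 0 .05 0 0 0;0 0 0 0 0;0 0 0 0 0'; python3 bar.py
python3 - <<'E'
from fit import *
np.set_printoptions(precision=4,suppress=True)
for c in("scene","side"):
    pic(c);m=near("lid",c,proj(c,(.481,0,.099)))
    for z in(.085,.095): print(c,z,m.sum(),fit([LID[0]],{c:m},(.481,-.001,np.radians([15])),z))
    print([(np.round(r["xy"],1),r["p"]) for r in finder.tip_of("round_lid",c)[:1]])
E
```

```text
time_s: 20.55
tool_pos: [0.4278, 0.1863, 0.3077]
tool_rot: [180.0, 0.0, -164.5]
force: [-0.2, 0.4, -0.2]
grip_width: 0.0005
grasp_force: 0.0
time_s: 21.05
tool_pos: [0.4282, 0.284, 0.3073]
tool_rot: [-179.9, -0.0, -164.5]
force: [0.3, -0.8, 0.8]
grip_width: 0.0004
grasp_force: 0.0
side [236.9, 201.2] 0.95 theta -0.1 err px 0.8
scene [244.6, 178.2] 0.73 theta -0.02 err px 1.6
0.024901385150117923 [0.42845515 0.28353358 0.30800611] [-0.68554298 -0.21046614  0.56596251]
scene 0.085 1065 (array([ 0.4816, -0.002 ]), np.float64(15.51185494700785), np.float64(0.23530207394048697))
scene 0.095 1065 (array([ 0.4847, -0.0079]), np.float64(15.459245360107035), np.float64(0.24444641905100406))
[(array([291.4, 141.6]), 0.91)]
side 0.085 1435 (array([0.4807, 0.0014]), np.float64(15.00564930231207), np.float64(0.22005732614481677))
side 0.095 1435 (array([ 0.4757, -0.0055]), np.float64(15.705916840209555), np.float64(0.23118532455315144))
[(array([205.6, 156.1]), 0.81)]
```

```bash
python3 -c "
from cell import ticket
print(ticket.sign_off())"
```

```text
the job is handed in; nothing more can be done
None
```

I put the lid on the caddy, seated as far as the cameras show, swung the wire bail over and pressed its crossbar onto the lid, and handed the job in at about 21 s; the round lid has not moved, though I did not re-measure the other bystanders.

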